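Switch on the bench polisher at its switch box

ROBOT

A 6-joint arm with a two-finger parallel gripper is mounted at the origin on the work surface. World frame = base frame: x ahead of the robot, y to its left, z up, the work surface at z = 0. Lengths are in mm, angles in rad, forces in N, time in s.
With the tool pointing down it reaches from about 400 to 925 mm from the base axis. Payload 12.5 kg.
Tool frame: the origin (TCP) lies at the very end of the fingers, on their centre line; the grasp point (between the pads) lies 19 mm behind it; z points along the fingers, y is the direction in which the jaws open and shut (so a half turn about z gives the same grasp; the last joint's range is limited). The gripper opens to 95 mm and grips with 3 to 60 N. Pads are 20 mm wide; open, the fingers measure 119 mm over their backs; the gripper's body (75 mm by 180 mm) begins 59 mm behind the grasp point.
Start: joints at [1.154, 0.491, 1.559, -0, 1.092, -0.106], TCP at [191.121, 595.079, 214.661] pointing down, gripper open.
Joint ranges: [-3.1, 3.1], [-0.84, 2.19], [0.05, 2.79], [-1.13, 4.28], [0.06, 2.93], [-2.69, 2.69]. Speed limits (rad/s): [2.22, 2.22, 2.79, 3.14, 3.14, 3.14].

INTERFACE

Orientations are given as [roll, pitch, yaw] about the fixed x, y, z axes, in that order (R = Rz(yaw) Ry(pitch) Rx(roll)).
In Python, from cell import env gives the robot as it stands.
- The arm moves only by the shell command python3 -m pendant 'ROWS'. ROWS is JSON, a list that holds one entry, the list of rows, each a list of 5 numbers: the opening, from 0 (shut) to 1 (fully open), then the shift along the tool's x, y, z in m, then the turn about the tool's z in rad. A call has exactly 8 rows; each row is the pose to reach, as a shift and turn from the pose commanded when the call began, along the tool's axes at that moment; what a row does not reach only later rows make up. A row lasts 1/10 s, in which the tool goes at most 50 mm and 8.59 degrees, less where a joint would pass 70% of its speed; a pose out of reach is approached as far as the arm can. A call with a gripper value outside its range is refused whole. The fingers move at their own pace and stop on an object; the grip force is fixed at half the most. Time passes only in rows, so rows that repeat a pose let the fingers close, or fill a call up. It gives the time, the measured TCP pose, the force and the opening at its end, in the units of the state.
- env.state(): the state, without advancing time (a new reading comes with each control period).
- env.read_camera(name): name is "scene" or "top"; returns a dict with "image" (400x640x3 uint8, blue, green, red), "range_z" (400x640 float32, mm along the optical axis (not along the pixel's ray), 0 where there is no reading), "fx", "fy", "cx", "cy" (pixels), "rvec" (rotation vector, rad) and "tvec" (3), from world to camera coordinates, as OpenCV has them. Camera axes: x right, y down, z forward; pixel columns grow to the right and rows downward; lengths in mm; the calibration is good to about 2 mm. A picture is of the moment at which its call begins.
- env.job_done(): hands the job in, once; it reports no verdict.
The state is a dict: "t": time; "joints": joint angles; "qvel": joint speeds; "tau": joint torques, N m; "eef_pos": TCP position; "tcp_rot": TCP orientation; "ft_force": force on the tool from outside, world axes, zero at the start; "moment": the same for the moment, N m; "opening": opening from 0.0 (shut) to 1.0 (fully open).
Only numpy, scipy, OpenCV 4.12 (cv2) and the standard library are available. Lean on these libraries where they do the work, as an engineer would, in place of code of your own. Each camera call takes 0.05 s, during which the arm holds its last target. There are 200 camera calls.

TASK

Switch on the bench polisher at the grey switch box with your closed fingertips: first tip the long rocker over by pushing down its raised end, then push the square key fully in, then push the flat round button fully in; each stays as you leave it. Do not press the mushroom-shaped stop, do not pull any switch up, and leave the bushing, knife handle, tin and screwdriver where they are. Finish with the hand clear of everything.

Things in the scene. Friction and masses are not known exactly. Their poses are not given: they have to be found in the camera images.
- switch_box: Grey, aluminium-topped switch box fixed to the bench, 150 (x) x 300 (y) x 45 mm high; origin at the centre of its underside; x points to its back (away from the robot), y along the row, z up. On its top, on the line x = -20 mm, four white switches stand 70 mm apart (y = -105, -35, 35, 105 mm), each in a black frame 6 mm high; which is where changes each time.
- rocker (a joint): Tilt of the long rocker (64 mm along the box's x, 26 mm wide, frame 78 x 38 mm), rad. 0 to 0.05 at the start, with the end towards the box's back (+x) raised. Grows as that end is pushed down; 0.40 is fully over, at a hard stop. Pivot across the middle: pushing the other end tips it back. Takes 2 to 3 N and stays as left.
- rocker_press (a point): Point to push on the rocker: on the upper face of its raised (+x) half, 23 mm from the pivot line, mid-width. About 66 mm above the bench at joint 0 (the raised tip of the rocker is 4 mm higher), 57 mm when fully over, when this half lies level, 6 mm above its frame. Moves with the rocker.
- square_key (a joint): Depth of the square key (28 x 28 mm top), m. 0 to 0.001 at the start, grows as it is pushed down, 0.008 is fully in at a hard stop. It slides against about 3 N of friction and stays as left (no spring back); pulled up it goes negative.
- square_top (a point): Centre of the top face of the square key: 63 mm above the bench at joint 0, 55 mm fully in (4 mm above its frame). Moves with the key. Axes parallel to the box's: x away from the robot side, z up.
- round_button (a joint): Depth of the flat round button (44 mm across), m. 0 to 0.001 at the start, grows as it is pushed down, 0.008 is fully in at a hard stop. It slides against about 3 N of friction and stays as left (no spring back); pulled up it goes negative.
- round_top (a point): Centre of the top face of the flat round button: 63 mm above the bench at joint 0, 55 mm fully in (4 mm above its frame). Moves with the button. Axes parallel to the box's: x away from the robot side, z up.
- stop (a joint): Depth of the mushroom-shaped stop, m. 0 at rest, 0.006 fully pressed; sprung, 2 to 5 N. Not to be pressed.
- stop_top (a point): Top centre of the mushroom-shaped stop: a domed head 32 mm across on a thin steel neck, 87 mm above the bench, the tallest of the four.
- bushing: Loose brass bushing, 22 mm across, 16 mm high, standing on top of the switch box behind the row of switches, 56 mm behind the box's middle (x); origin at the centre of its underside.
- knife_handle: Loose dark wooden knife handle, about 112 x 24 x 12 mm, lying on the bench in front of the box; origin mid-length on its underside, x along it.
- tin: Loose open steel tin, 64 mm across, 65 mm high, standing on the bench at the +y end of the box; origin at the centre of its underside.
- screwdriver: Loose yellow-handled screwdriver, 200 mm long, handle 26 mm thick, lying on the bench at the -y end of the box; x along it, handle to -x.

How it is judged (in metres and radians):
On the way, in this order (a step that is already met when the one before it is completed fails the run):
1. the rocker is tipped fully over (value of joint rocker above 0.34 rad), for 0.1 s.
2. the square key is fully in (value of joint square_key above 0.0065 m), for 0.1 s.
3. the flat round button is fully in (value of joint round_button above 0.0065 m), for 0.1 s.
At the end, for the whole second after the job is handed in: The rocker is over (above 0.34 of 0.40 rad), the square key and the round button are in (above 6.5 of 8 mm), the stop is not pressed (under 2 mm), and the four loose things are within 15 mm of where they began (value of joint rocker above 0.34 rad and value of joint each of square_key, round_button above 0.0065 m and value of joint stop below 0.002 m and distance of each of bushing, knife_handle, tin, screwdriver from where it was at the start of the episode below 0.015 m); the robot touches nothing.
It fails at once if the square key is pushed in (over 4 mm) before the rocker is over (value of joint square_key above 0.004 m and value of joint rocker below 0.3 rad).
It fails at once if the round button is pushed in (over 4 mm) before the square key is in (value of joint round_button above 0.004 m and value of joint square_key below 0.006 m).
It fails at once if the mushroom-shaped stop is pressed (over 2 mm) (value of joint stop above 0.002 m).
It fails at once if the square key or the round button is gripped and pulled up (over 2 mm) (value of joint any of square_key, round_button below -0.002 m).
It fails at once if the bushing, knife handle, tin or screwdriver is lifted, carried or shoved more than 15 mm (distance of any of bushing, knife_handle, tin, screwdriver from where it was at the start of the episode above 0.015 m).
It also fails if it takes over 45 s, if anything falls off the work surface, if the arm or the gripper's body presses on something with over 40 N, if the wrist force passes 120 N, or if a joint passes its speed limit or range.

## Working session

There is one attempt and no reset: what is moved stays moved. The work goes in short steps, Python scripts to look and compute and a shell command to move; the robot and the scene stay as the last step left them, time stands still between calls to the robot, and variables do not carry over. Pictures are saved under pics/ and viewed, about 8 in all and at most 12, crops included, and the job is handed in when it is done.

```bash
mkdir -p pics
cat > h.py <<'E'
import numpy as np, cv2
from cell import env
def cam(n):
    c=env.read_camera(n); c['R']=cv2.Rodrigues(np.array(c['rvec'],float))[0]; c['t']=np.array(c['tvec'],float).ravel(); return c
def cloud(c):
    z=c['range_z'].astype(float); v,u=np.mgrid[:400,:640]
    P=np.stack([(u-c['cx'])/c['fx']*z,(v-c['cy'])/c['fy']*z,z],-1)
    W=(P-c['t'])@c['R']; W[z==0]=np.nan; return W
E
python3 - <<'E'
from h import *
for n in('top','scene'):
    c=cam(n); cv2.imwrite(f'pics/{n}1.png',c['image']); np.save(n+'.npy',cloud(c)); print(n,-c['R'].T@c['t'],c['fx'])
s=env.state(); print(s)
E
```

```text
top [440.65716009  21.70492921 951.86271084] 475.5221718466172
scene [ 918.81732706 -350.06574953  740.68120733] 433.7234415789252
{'t': 0.1, 'joints': array([ 1.15438182e+00,  4.91511465e-01,  1.55934956e+00,  1.26594940e-05,
        1.09169048e+00, -1.05633134e-01]), 'qvel': array([ 0.00094605, -0.00160329, -0.00207637, -0.00039831, -0.00136288,
        0.00039675]), 'tau': array([ 3.37796657e-03, -6.13619757e+01, -2.58603913e+01,  6.94258860e-02,
        4.70161659e-02, -8.98233202e-05]), 'eef_pos': array([191.0435988 , 594.88400416, 214.12602355]), 'tcp_rot': array([-3.14064033e+00, -1.12264670e-04,  2.83080539e+00]), 'ft_force': array([ 0.5218808 , -0.86996469,  0.33519552]), 'moment': array([-0.02493785,  0.04999471,  0.01159231]), 'opening': 0.9987778130829214}
```

View pics/top1.png

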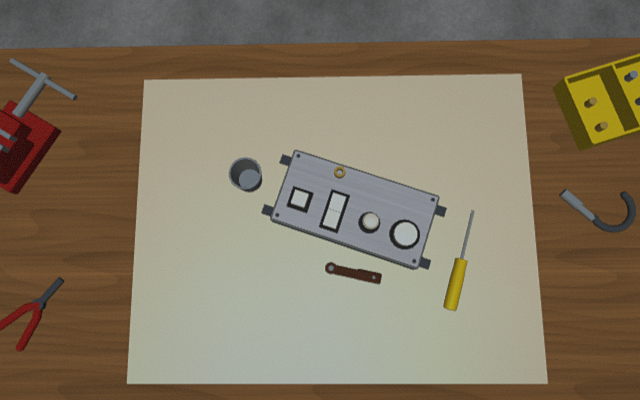

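View pics/scene1.png

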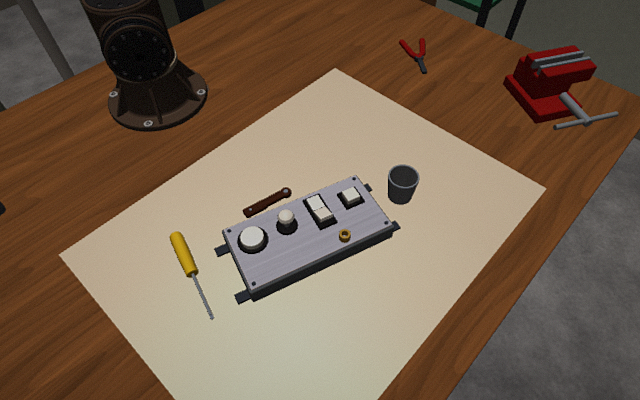

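The top view has the square key at (300,199), the rocker at (335,211), the stop at (370,222), the round button at (405,235) and the bushing at (340,172). The tin is at the upper left and the knife handle is in front of the box. Next I fit the box pose.

Run:
```python
from h import *
for n,(u0,u1,v0,v1) in dict(top=(262,445,145,275),scene=(215,400,170,305)).items():
    W=np.load(n+'.npy')[v0:v1,u0:u1].reshape(-1,3); W=W[~np.isnan(W[:,0])]
    p=W[(W[:,2]>38)&(W[:,2]<75)]; 
    q=p[(p[:,2]<48)]
    r=cv2.minAreaRect(q[:,:2].astype(np.float32)); print(n,r,np.median(q[:,2]))
    c=np.array(r[0]); a=np.radians(r[2])
    # candidates: x axis ~ (0.95,-0.3)?
    ax=[np.array([np.cos(a+k*np.pi/2),np.sin(a+k*np.pi/2)]) for k in range(4)]
    ex=max(ax,key=lambda e:e[0]); ey=np.array([-ex[1],ex[0]]); print('yaw',np.arctan2(ex[1],ex[0]))
    for nm,x,y in(('c',0,0),('sq',-20,105),('rockerpress',3,35),('rockpivot',-20,35),('stop',-20,-35),('round',-20,-105)):
        P=c+x*ex+y*ey; m=np.hypot(*(W[:,:2]-P).T)<5; print(nm,P.round(1),np.median(W[m,2]).round(1))
    hi=(W[:,2]>53); 
    l=(W[:,:2]-c)@np.stack([ex,ey],1)
    for nm,y in(('sq',105),('ro',35),('st',-35),('rd',-105)):
        m=(abs(l[:,1]-y)<30)&(abs(l[:,0]+20)<50)&(W[:,2]>(75 if nm=='st' else 56)); print(nm,((l[m].min(0)+l[m].max(0))/2).round(1),l[m].min(0).round(1),l[m].max(0).round(1))
c=cam('top'); I=c['image'][140:280,260:450]; cv2.imwrite('pics/crop.png',cv2.resize(I,None,fx=4,fy=4,interpolation=cv2.INTER_CUBIC))
R=c['R'];
for u,v,h in((300,199,63),(335,211,60),(370,222,87),(405,235,63)):
    d=R.T@np.array([(u-c['cx'])/c['fx'],(v-c['cy'])/c['fy'],1]); C=-R.T@c['t']; print((C+d*(h-C[2])/d[2]).round(1))
```

```text
top ((582.8187866210938, -42.342803955078125), (299.1761169433594, 149.87448120117188), 70.78717041015625) 44.66953729465888
yaw -0.33532713496736505
c [582.8 -42.3] 44.7
sq [598.5  63.4] 62.7
rockerpress [597.2 -10.3] 65.6
rockpivot [575.5  -2.7] 57.7
stop [552.4 -68.8] 86.5
round [ 529.4 -134.9] 62.7
sq [-19.9 104.7] [-33.9  90.7] [ -5.8 118.7]
ro [-20.7  34.8] [-52.6  21.9] [11.2 47.8]
st [-19.7 -35.2] [-34.5 -50.2] [ -4.8 -20.1]
rd [ -20.2 -104.8] [ -41.8 -126.3] [  1.4 -83.2]
scene ((597.189453125, -3.9164581298828125), (379.9316711425781, 151.27447509765625), 70.84539794921875) 45.26610349190476
yaw -0.33431087269539117
c [597.2  -3.9] 64.8
sq [612.7 101.8] 45.3
rockerpress [611.5  28.2] 45.8
rockpivot [589.8  35.7] 46.3
stop [566.8 -30.4] 44.9
round [543.8 -96.5] 45.2
sq [-19.2  76.6] [-32.1  75.2] [-6.4 77.9]
ro [-22.3  35.1] [-54.4   5.1] [ 9.9 65. ]
st [-19.  -62.8] [-27.4 -64.9] [-10.7 -60.6]
rd [ -20.5 -105. ] [ -38.3 -134.9] [ -2.8 -75.1]
[596.9  61.6  63. ]
[573.8  -4.6  60. ]
[548.9 -67.4  87. ]
[ 527.  -134.3   63. ]
```

View pics/crop.png

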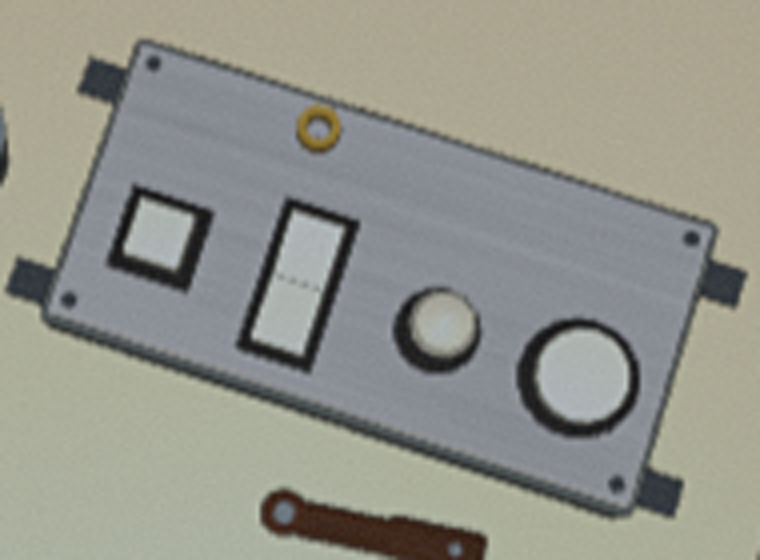

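```bash
cat >> h.py <<'E'
from scipy.spatial.transform import Rotation as Ro
T=dict(rk=(597.2,-10.3,66),sq=(598.5,63.4,63),rd=(529.4,-134.9,63))
def go():
    s=env.state(); R=Ro.from_euler('xyz',s['tcp_rot'])
    print(s['t'],s['eef_pos'].round(1),s['tcp_rot'].round(3),s['ft_force'].round(1),s['opening'])
    for k,v in T.items(): print(k,R.inv().apply(np.array(v)-s['eef_pos']).round(1))
E
python3 -c "from h import *;go()"
```

```text
0.15 [191.  594.9 214.2] [-3.141 -0.     2.831] [-0.  -0.4  0.4] 0.996369664890361
rk [-571.8 -451.9  148.5]
sq [-550.5 -381.3  151.5]
rd [-545.3 -591.3  151.6]
```

```bash
python3 -m pendant '[[[0,-0.03,-0.024,0,0.025],[0,-0.066,-0.052,0,0.025],[0,-0.1,-0.08,0,0.025],[0,-0.135,-0.107,0,0.025],[0,-0.17,-0.134,0,0.025],[0,-0.205,-0.162,0,0.025],[0,-0.24,-0.19,0,0.025],[0,-0.275,-0.217,0,0.025]]]'; python3 -c "from h import *;go()"
```

```text
t: 0.95
eef_pos: [387.2, 302.7, 214.6]
tcp_rot: [3.142, -0.0, 2.806]
ft_force: [0.9, 0.6, -0.7]
opening: 0.382
0.95 [387.2 302.7 214.6] [ 3.142 -0.     2.806] [ 0.9  0.6 -0.7] 0.38186728416694893
rk [-301.4 -226.4  148.6]
sq [-278.3 -156.4  151.6]
rd [-278.4 -366.4  151.6]
```

```bash
python3 -m pendant '[[[0,-0.036,-0.027,0.01,0],[0,-0.075,-0.056,0.02,0],[0,-0.115,-0.086,0.03,0],[0,-0.155,-0.116,0.04,0],[0,-0.195,-0.146,0.05,0],[0,-0.235,-0.176,0.06,0],[0,-0.27,-0.203,0.07,0],[0,-0.292,-0.22,0.08,0]]]'; python3 -m pendant '[[[0,0,0,0,0],[0,0,0,0,0],[0,0,0,0,0],[0,0,0,0,0],[0,0,0,0,0],[0,0,0,0,0],[0,0,0,0,0],[0,0,0,0,0]]]'; python3 -c "from h import *;go()"
```

```text
t: 1.75
eef_pos: [591.2, -2.6, 133.8]
tcp_rot: [-3.142, 0.0, 2.804]
ft_force: [-0.5, 0.1, 0.4]
opening: 0.002
t: 2.55
eef_pos: [589.8, 0.6, 134.7]
tcp_rot: [3.141, 0.0, 2.806]
ft_force: [-0.1, 0.5, 0.0]
opening: 0.002
2.55 [589.8   0.6 134.7] [3.141 0.    2.806] [-0.1  0.5  0. ] 0.001692741834450319
rk [-10.6  -7.9  68.7]
sq [12.4 62.2 71.7]
rd [  12.4 -147.8   71.7]
```

```bash
python3 -m pendant '[[[0,-0.005,-0.004,0,0],[0,-0.0105,-0.008,0,0],[0,-0.0105,-0.008,0.01,0],[0,-0.0105,-0.008,0.025,0],[0,-0.0105,-0.008,0.04,0],[0,-0.0105,-0.008,0.05,0],[0,-0.0105,-0.008,0.054,0],[0,-0.0105,-0.008,0.054,0]]]'
python3 - <<'E'
from h import *
go(); I=cam('scene')['image'][150:300,210:410]; cv2.imwrite('pics/s2.png',cv2.resize(I,None,fx=4,fy=4))
E
```

```text
t: 3.35
eef_pos: [596.9, -10.6, 80.0]
tcp_rot: [-3.141, -0.001, 2.806]
ft_force: [0.4, 0.2, -0.1]
opening: 0.004
3.35 [596.9 -10.6  80. ] [-3.141e+00 -1.000e-03  2.806e+00] [ 0.4  0.2 -0.1] 0.004316359208934095
rk [-0.2  0.4 14. ]
sq [22.9 70.4 17. ]
rd [  22.7 -139.6   17.1]
```

View pics/s2.png

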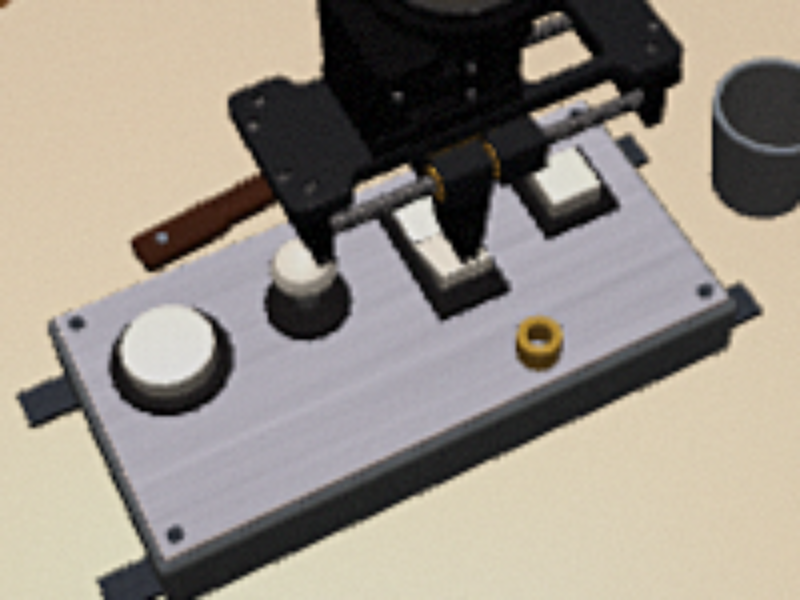

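The fingertips are over the raised half, 14 mm above it. The gripper body's end pieces hang near the stop and the key, so I check their height from the depth data.

Run:
```python
from h import *
s=env.state(); R=Ro.from_euler('xyz',s['tcp_rot'])
W=cloud(cam('scene')).reshape(-1,3); W=W[~np.isnan(W[:,0])&(W[:,2]>70)&(W[:,2]<300)]
L=R.inv().apply(W-s['eef_pos'])
for a in range(-100,101,10):
    m=(abs(L[:,1]-a)<5)&(abs(L[:,0])<60)
    if m.any():
        l=L[m]; i=np.argsort(-l[:,2])[:3]; print(a,m.sum(),l[i].round(0).tolist())
```

```text
-90 157 [[-25.0, -87.0, -100.0], [-34.0, -87.0, -103.0], [-30.0, -87.0, -103.0]]
-80 360 [[18.0, -83.0, 6.0], [26.0, -83.0, 6.0], [12.0, -77.0, 5.0]]
-70 333 [[9.0, -69.0, 7.0], [8.0, -71.0, 4.0], [10.0, -72.0, 3.0]]
-60 238 [[10.0, -62.0, 6.0], [10.0, -64.0, 5.0], [11.0, -59.0, 4.0]]
-50 577 [[-30.0, -45.0, -90.0], [-30.0, -51.0, -91.0], [-31.0, -55.0, -92.0]]
-40 351 [[-30.0, -42.0, -90.0], [-30.0, -43.0, -92.0], [-29.0, -41.0, -93.0]]
-30 388 [[-30.0, -33.0, -91.0], [-30.0, -29.0, -91.0], [-30.0, -34.0, -92.0]]
-20 383 [[-6.0, -23.0, -73.0], [-3.0, -23.0, -76.0], [-11.0, -23.0, -79.0]]
-10 417 [[-9.0, -5.0, -9.0], [-3.0, -6.0, -11.0], [5.0, -6.0, -11.0]]
0 379 [[-12.0, 4.0, -0.0], [2.0, -4.0, -1.0], [-12.0, -3.0, -1.0]]
10 315 [[-12.0, 5.0, -12.0], [-12.0, 6.0, -14.0], [-11.0, 6.0, -17.0]]
20 197 [[-34.0, 16.0, -82.0], [-35.0, 19.0, -84.0], [-35.0, 21.0, -85.0]]
30 91 [[-30.0, 30.0, -91.0], [-30.0, 33.0, -91.0], [-34.0, 25.0, -93.0]]
40 70 [[-30.0, 40.0, -90.0], [-30.0, 35.0, -91.0], [22.0, 45.0, -92.0]]
50 88 [[-30.0, 49.0, -91.0], [22.0, 51.0, -91.0], [-30.0, 53.0, -92.0]]
60 223 [[24.0, 58.0, -91.0], [-28.0, 58.0, -91.0], [-31.0, 62.0, -92.0]]
70 265 [[13.0, 75.0, -79.0], [24.0, 75.0, -80.0], [26.0, 74.0, -80.0]]
80 249 [[-4.0, 75.0, -78.0], [17.0, 75.0, -78.0], [21.0, 75.0, -79.0]]
90 100 [[-35.0, 88.0, -102.0], [-34.0, 86.0, -105.0], [-35.0, 88.0, -106.0]]
```

The body stays 78 mm above the fingertips, so it clears the stop. I press the rocker now.

```bash
python3 -m pendant '[[[0,0,0,0.006,0],[0,0,0,0.01,0],[0,0,0,0.013,0],[0,0,0,0.016,0],[0,0,0,0.019,0],[0,0,0,0.021,0],[0,0,0,0.023,0],[0,0,0,0.024,0]]]'
```

```text
t: 4.25
eef_pos: [597.1, -10.5, 57.0]
tcp_rot: [3.141, 0.0, 2.806]
ft_force: [-2.1, 0.1, 16.8]
opening: 0.003
```

The force reached 17 N at z = 57.0, which is the hard stop. I lift and move towards the square key.

```bash
python3 -m pendant '[[[0,0,0,0,0],[0,0,0,-0.006,0],[0,0,0,-0.02,0],[0,0.006,0.018,-0.024,0],[0,0.012,0.036,-0.024,0],[0,0.018,0.054,-0.024,0],[0,0.0228,0.07,-0.024,0],[0,0.0228,0.07,-0.024,0]]]'
python3 - <<'E'
from h import *
go(); W=cloud(cam('top')); S=cloud(cam('scene'))
c=np.array([582.82,-42.34]); a=-.3353; ex=np.array([np.cos(a),np.sin(a)]); ey=np.array([-ex[1],ex[0]])
for n,w in(('top',W),('scene',S)):
  w=w.reshape(-1,3); l=(w[:,:2]-c)@np.stack([ex,ey],1)
  for x in(-46,-36,-26,-14,-4,6):
    m=(abs(l[:,0]-x)<4)&(abs(l[:,1]-35)<9); print(n,x,np.nanmedian(w[m,2]) if m.any() else None)
E
```

```text
t: 5.05
eef_pos: [598.5, 64.8, 81.1]
tcp_rot: [3.141, 0.0, 2.808]
ft_force: [-0.2, -0.3, 0.7]
opening: 0.006
5.05 [598.5  64.8  81.1] [3.141 0.    2.808] [-0.2 -0.3  0.7] 0.005733527486261989
rk [-23.4 -71.4  15.1]
sq [-0.5 -1.3 18.1]
rd [-2.000e-01 -2.113e+02  1.810e+01]
top -46 459.459305699119
top -36 452.60813506328157
top -26 440.05422039010847
top -14 203.10079697694673
top -4 201.92771504820564
top 6 201.4982187857425
scene -46 403.7415290739286
scene -36 403.0548543960875
scene -26 387.8385820130866
scene -14 369.4389826161032
scene -4 344.27633182440627
scene 6 203.14607201682287
```

Run:
```python
from h import *
C=cam('scene'); go()
c=np.array([582.82,-42.34]); a=-.3353; ex=np.array([np.cos(a),np.sin(a)]); ey=np.array([-ex[1],ex[0]])
w=cloud(C).reshape(-1,3); w=w[w[:,2]<75]; l=(w[:,:2]-c)@np.stack([ex,ey],1)
for x in(-46,-36,-26,-14,-4,6):
    m=(abs(l[:,0]-x)<4)&(abs(l[:,1]-35)<9); print(x,m.sum(),np.nanmedian(w[m,2]) if m.any() else None)
cv2.imwrite('pics/s3.png',cv2.resize(C['image'][150:300,210:410],None,fx=4,fy=4))
```

```text
5.2 [598.6  62.8  80.8] [-3.142 -0.     2.806] [ 0.6 -0.2 -0.1] 0.0063013643226939595
rk [-22.7 -69.4  14.8]
sq [ 0.3  0.6 17.8]
rd [ 2.000e-01 -2.094e+02  1.780e+01]
-46 33 68.20712089377534
-36 43 64.52756158191335
-26 39 60.22206697861612
-14 30 57.84233137169762
-4 31 57.21267866371516
6 31 57.39534188258436
```

View pics/s3.png

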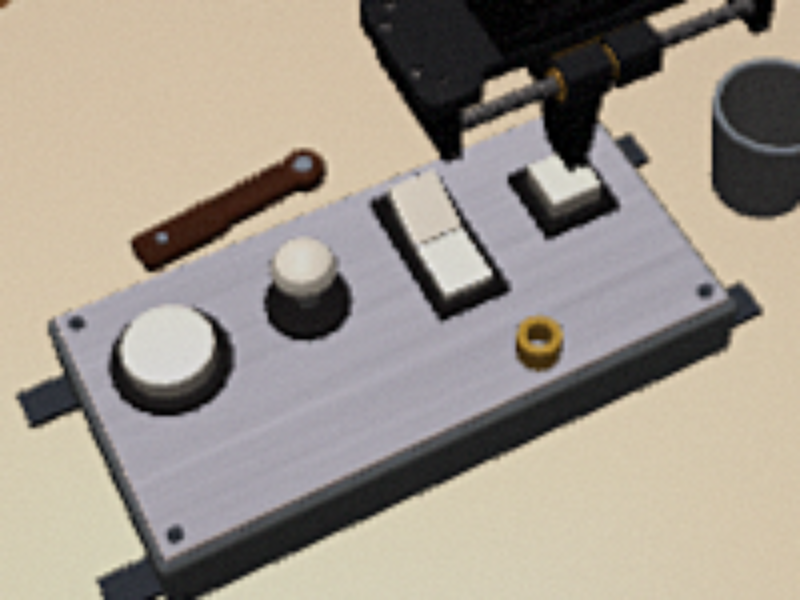

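The rocker is fully over, with the +x half level at about 57 mm. The fingertips are above the square key, so I press it.

```bash
python3 -m pendant '[[[0,0,0,0.01,0],[0,0,0,0.016,0],[0,0,0,0.019,0],[0,0,0,0.022,0],[0,0,0,0.024,0],[0,0,0,0.0255,0],[0,0,0,0.0265,0],[0,0,0,0.027,0]]]'
```

```text
t: 6.0
eef_pos: [598.7, 62.9, 54.9]
tcp_rot: [3.142, 0.001, 2.806]
ft_force: [-7.2, -3.7, 20.6]
opening: 0.005
```

The key is at its stop (z = 54.9, 20 N). I lift to about 125 mm and cross above the stop to the round button.

```bash
python3 -m pendant '[[[0,0,0,0,0],[0,0,0,-0.01,0],[0,0,0,-0.035,0],[0,0,0,-0.06,0],[0,0,0,-0.07,0],[0,0,-0.02,-0.07,0],[0,0,-0.05,-0.07,0],[0,0,-0.09,-0.07,0]]]';python3 -m pendant '[[[0,0,-0.04,0,0],[0,0,-0.075,0,0],[0,0,-0.1,0,0],[0,0,-0.115,0,0],[0,0,-0.119,0,0],[0,0,-0.119,0,0],[0,0,-0.119,0,0],[0,0,-0.119,0,0]]]'
python3 - <<'E'
from h import *
C=cam('scene'); go()
w=cloud(C).reshape(-1,3)
for k in T:
    m=(np.hypot(*(w[:,:2]-T[k][:2]).T)<8)&(w[:,2]<75); print(k,m.sum(),np.nanmedian(w[m,2]))
E
```

```text
t: 6.8
eef_pos: [568.7, -21.8, 123.3]
tcp_rot: [3.141, 0.0, 2.808]
ft_force: [0.7, -0.8, -0.2]
opening: 0.007
t: 7.6
eef_pos: [530.0, -133.3, 123.5]
tcp_rot: [3.141, -0.0, 2.807]
ft_force: [0.2, 0.5, -0.9]
opening: 0.006
7.65 [ 530.  -133.4  123.6] [3.141 0.    2.807] [ 0.  -0.2 -0.8] 0.00628238111904899
rk [-23.  138.3  57.6]
sq [-1.000e-01  2.084e+02  6.060e+01]
rd [ 0.1 -1.6 60.6]
rk 48 57.32408894071946
sq 44 55.380731759663924
rd 52 62.674249686202494
```

```bash
python3 -m pendant '[[[0,0,-0.0015,0.015,0],[0,0,-0.0015,0.035,0],[0,0,-0.0015,0.05,0],[0,0,-0.0015,0.057,0],[0,0,-0.0015,0.0615,0],[0,0,-0.0015,0.0655,0],[0,0,-0.0015,0.0685,0],[0,0,-0.0015,0.07,0]]]'
```

```text
t: 8.45
eef_pos: [529.5, -135.6, 54.8]
tcp_rot: [3.141, 0.001, 2.806]
ft_force: [-7.2, 4.2, 29.2]
opening: 0.006
```

The round button is at its stop (54.8 mm). I hold briefly, lift straight up and check.

```bash
python3 -m pendant '[[[0,0,0,0,0],[0,0,0,-0.01,0],[0,0,0,-0.035,0],[0,0,0,-0.07,0],[0,0,0,-0.11,0],[0,0,0,-0.14,0],[0,0,0,-0.15,0],[0,0,0,-0.15,0]]]'
python3 - <<'E'
from h import *
C=cam('scene'); go()
w=cloud(C).reshape(-1,3)
for k,p in {**T,'stop':(552.4,-68.8)}.items():
    m=(np.hypot(*(w[:,:2]-p[:2]).T)<(4 if k=='stop' else 8))&(w[:,2]<95); print(k,m.sum(),np.nanmedian(w[m,2]))
cv2.imwrite('pics/s4.png',C['image'])
E
```

```text
t: 9.25
eef_pos: [529.7, -135.9, 205.0]
tcp_rot: [-3.142, 0.003, 2.806]
ft_force: [-0.3, -0.0, -1.4]
opening: 0.005
9.3 [ 529.2 -135.7  203.5] [-3.142e+00  1.000e-03  2.806e+00] [-0.1  0.7 -0.3] 0.0028842722967024332
rk [-22.8 140.9 137.5]
sq [  0.3 210.9 140.5]
rd [1.000e-01 9.000e-01 1.405e+02]
rk 46 57.62052911160617
sq 37 55.58353472614514
rd 51 55.5013998625514
stop 13 86.75986356583383
```

View pics/s4.png

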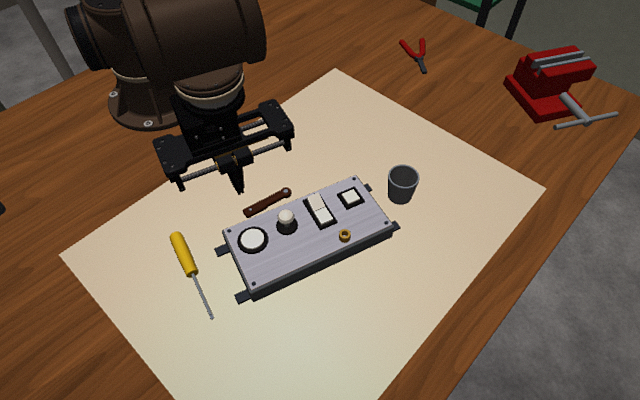

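All three switches are in, the stop at (287,216) is unpressed, the loose things sit at the same pixels as at the start, and the hand is clear.

```bash
python3 -c "from cell import env;print(env.job_done())"
```

```text
the job is handed in; nothing more can be done
None
```

I switched the polisher on in the required order with closed fingertips: the rocker over, then the square key in, then the round button in. The job is handed in; it took about 9.3 s of the 45 s.

- **Switches:** The last depth check put the rocker's pressed half at 57.6 mm, the square key at 55.6 mm and the round button at 55.5 mm. These match the given fully-over and fully-in heights to within 1 mm. Each push ended at a hard stop, with 17 to 29 N on the wrist.
- **Stop:** It reads 86.8 mm against 87 mm at rest, so it was not pressed.
- **Loose things:** The bushing, knife handle, tin and screwdriver look unmoved between the first and last scene pictures. I compared these by eye only.
- **Hand:** It finished about 200 mm above the bench, with no contact force.

No check failed. An early box fit from the scene camera was off because its crop took in points beside the box, so I used only the top-camera fit for the positions.

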